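# Make up the tea tray and the table tray

## Robot

A 6-joint arm with a two-finger parallel gripper is mounted at the origin on a cart in front of the work surface, level with it; the furniture and walls round the work are solid. World frame = base frame: x ahead of the robot, y to its left, z up, the work surface at z = 0. Lengths are in m, angles in rad, forces in N, time in s.
With the tool pointing down it reaches from about 0.35 to 0.85 m from the base axis. Payload 8.1 kg.
Tool frame: the origin (TCP) lies at the centre of the arm's flange, where the gripper is bolted on; the fingertips stand 186 mm ahead of it and the grasp point (between the pads) lies 167 mm ahead of it; z points along the fingers, y is the line along which they close (so a half turn about z gives the same grasp; the last joint's range is limited). The gripper opens to 93 mm and grips with 3 to 60 N. Pads are 15 mm wide; open, the fingers measure 128 mm over their backs; the gripper's body (75 mm by 188 mm) begins 65 mm behind the grasp point.
Start: joints at [-1.325, 0.13, 1.488, -0, 1.523, -0.085], TCP at [0.195, -0.567, 0.405] pointing down, gripper open.
Joint ranges: [-2.96, 2.96], [-0.89, 2.26], [0.02, 2.5], [-1.34, 4.48], [0, 2.73], [-2.66, 2.66]. Speed limits (rad/s): [2.39, 2.39, 2.79, 3.14, 3.14, 3.14].

## Interface

Orientations are given as a rotation vector (axis times angle).
In Python, from plant import read_state, read_camera, camera_params, robot gives the robot as it stands.
- The arm moves only by the tool carry_out, never from a script. Its argument "targets" is a list of rows, each an object of numbers: "hand": the opening in per cent of the stroke, from 0 (shut) to 100 (fully open); "x", "y", "z": the shift along the tool's x, y, z in m; "ax", "ay", "az": the turn, a rotation vector about the tool's x, y, z in rad. In form: [{"hand": .., "x": .., "y": .., "z": .., "ax": .., "ay": .., "az": ..}, ...]. A call has 1 to 8 rows; each row is the pose to reach, as a shift and turn from the pose commanded when the call began, along the tool's axes at that moment; what a row does not reach only later rows make up. A row lasts 1/8 s, in which the tool goes at most 62.5 mm and 10.7 degrees, less where a joint would pass 70% of its speed; a pose out of reach is approached as far as the arm can. A call with a gripper value outside its range is refused whole. The fingers move at their own pace and stop on an object; "newtons" is the grip in N (left out, the last holds). Time passes only in rows, so rows that repeat a pose let the fingers close. It gives the time, the measured TCP pose, the force, the opening and the grip force at its end, in the units of the state.
- read_state(): the state, without advancing time (a new reading comes with each control period).
- read_camera(name): name is "scene" or "top"; returns (picture, depth): 480x640x3 uint8, blue, green, red; 480x640 float32, m along the optical axis (not along the pixel's ray), 0 where there is no reading.
- camera_params(name): a dict with "fx", "fy", "cx", "cy" (pixels), "position" and "rotation" of the camera in the world. Camera axes: x right, y up, looking along -z (the intrinsics and any distortion apply to the point x, -y, -z); pixel columns grow to the right and rows downward; lengths in m; the calibration is good to about 2 mm. A picture is of the moment at which its call begins. camera_params takes no time and is no camera call.
- robot.close_job(): hands the job in; it is judged then, once.
The state is a dict: "t": time; "q": joint angles; "dq": joint speeds; "joint_torque": joint torques, N m; "tool_pos": TCP position; "orientation": TCP orientation; "force": force on the tool from outside, world axes, zero at the start; "wrist_torque": the same for the moment, N m; "opening": finger opening in m; "gripper_force": force on a finger pad.
Only numpy, scipy, OpenCV 4.12 (cv2) and the standard library are available. Lean on these libraries where they do the work, as an engineer would, in place of code of your own. Each camera call takes 0.05 s, during which the arm holds its last target. There are 200 camera calls.

## Task

Make up the two service trays from the stock standing round them on the worktop, every piece standing upright in its own bay. The two-bay tray is the tea tray: a steel cup in its large bay and the tea tin in its small one. The three-bay tray is the table tray: the other steel cup in its large bay, the salt shaker in the middle bay and the spice jar in the small bay at the far end from the cup; leave the small black sauce bowl and the red squeeze bottle beside the trays as they stand.

Things in the scene. Friction and masses are not known exactly. Their poses are not given: they have to be found in the camera images.
- tea_tin_mid (a point): Dark brown square-edged tea tin, standing, 36 mm (its x) by 51 mm (its y) by 86 mm high, about 0.14 kg; this point is its centre, 43 mm above its foot.
- shaker_mid (a point): Salt shaker: round glass body with a grey domed top, 44 mm across up to 70 mm and narrower above, 90 mm high, about 0.1 kg; this point is its centre, 45 mm above its foot.
- jar_mid (a point): Spice jar: straight round jar with a label and a wide screw cap, the tallest of the stock, about 42 mm across the body, 45 mm across the cap (the top 20 mm), 106 mm high, about 0.11 kg; this point is its centre, 53 mm above its foot.
- cup_a_mid (a point): One of two identical, interchangeable plain steel cups, open at the top, 71 mm across the rim, 74 mm high, about 0.07 kg; this point is its centre, 37 mm above its foot. Wide for a gripper: pinch the wall from above, one finger inside; the wall (up to 10 mm thick) lies 26 to 35 mm from the axis, the inside is hollow to 8 mm above the foot.
- cup_b_mid (a point): One of two identical, interchangeable plain steel cups, open at the top, 71 mm across the rim, 74 mm high, about 0.07 kg; this point is its centre, 37 mm above its foot. Wide for a gripper: pinch the wall from above, one finger inside; the wall (up to 10 mm thick) lies 26 to 35 mm from the axis, the inside is hollow to 8 mm above the foot.
- tea_tray: Fixed wooden tray, 161 x 90 mm, origin under its middle on the worktop; x across it, y along it to the large-bay (left) end, z up; yaw about -0.52 rad. Walls 12 mm high, 3 thick; partitions 9 high; floor 4 mm up; bays 84 mm deep. Two bays, centres at x = 0: large, 88 mm long, at y = +33.5 mm; small, 64 mm long, at y = -45.5 mm.
- table_tray: Fixed wooden tray, 228 x 90 mm, origin under its middle on the worktop; x across it, y along it to the large-bay (left) end, z up; yaw about -0.52 rad. Walls 12 mm high, 3 thick; partitions 9 high; floor 4 mm up; bays 84 mm deep. Three bays, centres at x = 0: large, 88 mm long, at y = +67 mm; middle, 64 mm long, at y = -12 mm; end, 64 mm long, at y = -79 mm.
- black_bowl: Bystander: small black sauce bowl, 76 mm across and 30 mm high, loose; origin under its centre. Not part of the job.
- rice_cooker: Fixed black and steel rice cooker behind the left end of the work, round, up to 0.45 m across with its handles and 0.4 m high, origin under its centre. Not part of the job; keep the arm clear of it when coming in from the left.
- red_bottle: Bystander: red squeeze bottle, 54 mm across and 198 mm high, loose; origin under its centre. Not part of the job.

How it is judged:
At the end, for the whole second after the job is handed in: Each piece stands in its bay as the goal says (cups interchangeable): on the tray floor (height within 4 mm), upright within 0.12 rad, its centre within 24 mm across the tray and 18 mm along it of the bay's centre, at rest (under 20 mm/s) (x of tea_tin_mid in the frame of tea_tray between -0.024 and 0.024 m and y of tea_tin_mid in the frame of tea_tray between -0.0635 and -0.0275 m and z of tea_tin_mid in the frame of tea_tray between 0.043 and 0.051 m and angle between each of tea_tin_mid, shaker_mid, jar_mid's own z axis and vertical below 0.12 rad and x of shaker_mid in the frame of table_tray between -0.024 and 0.024 m and y of shaker_mid in the frame of table_tray between -0.03 and 0.006 m and z of shaker_mid in the frame of table_tray between 0.045 and 0.053 m and x of jar_mid in the frame of table_tray between -0.024 and 0.024 m and y of jar_mid in the frame of table_tray between -0.097 and -0.061 m and z of jar_mid in the frame of table_tray between 0.053 and 0.061 m and (((x of cup_a_mid in the frame of tea_tray between -0.024 and 0.024 m and y of cup_a_mid in the frame of tea_tray between 0.0155 and 0.0515 m and z of cup_a_mid in the frame of tea_tray between 0.037 and 0.045 m and angle between cup_a_mid's own z axis and vertical below 0.12 rad) and (x of cup_b_mid in the frame of table_tray between -0.024 and 0.024 m and y of cup_b_mid in the frame of table_tray between 0.049 and 0.085 m and z of cup_b_mid in the frame of table_tray between 0.037 and 0.045 m and angle between cup_b_mid's own z axis and vertical below 0.12 rad)) or ((x of cup_b_mid in the frame of tea_tray between -0.024 and 0.024 m and y of cup_b_mid in the frame of tea_tray between 0.0155 and 0.0515 m and z of cup_b_mid in the frame of tea_tray between 0.037 and 0.045 m and angle between cup_b_mid's own z axis and vertical below 0.12 rad) and (x of cup_a_mid in the frame of table_tray between -0.024 and 0.024 m and y of cup_a_mid in the frame of table_tray between 0.049 and 0.085 m and z of cup_a_mid in the frame of table_tray between 0.037 and 0.045 m and angle between cup_a_mid's own z axis and vertical below 0.12 rad))) and linear speed of each of tea_tin, shaker, jar, cup_a, cup_b below 0.02 m/s); the robot touches nothing.
It fails at once if the black sauce bowl is pushed more than 30 mm from its place or tipped (distance of black_bowl from where it was at the start of the episode above 0.03 m or angle between black_bowl's own z axis and vertical above 0.5 rad).
It fails at once if the red squeeze bottle is pushed more than 30 mm from its place or tipped (distance of red_bottle from where it was at the start of the episode above 0.03 m or angle between red_bottle's own z axis and vertical above 0.5 rad).
It also fails if it takes over 106 s, if anything falls off the work surface, if the arm or the gripper's body presses on something with over 40 N, if the wrist force passes 120 N, or if a joint passes its speed limit or range.

## Working session

There is one attempt and no reset: what is moved stays moved. The work goes in short steps, Python scripts to look and compute and a tool call to move; the robot and the scene stay as the last step left them, time stands still between calls to the robot, and variables do not carry over. Pictures are saved under pics/ and viewed, at most 14 in all, crops included, and the job is handed in when it is done.

Besides the shell and the picture viewer there is one more tool, called by a JSON object that holds its "api" and its "payload". carry_out: Moves the arm, as the interface text tells. Its arguments: {"type":"object","properties":{"targets":{"type":"array","items":{"type":"object","properties":{"hand":{"type":"number"},"x":{"type":"number"},"y":{"type":"number"},"z":{"type":"number"},"ax":{"type":"number"},"ay":{"type":"number"},"az":{"type":"number"}}}},"newtons":{"type":"number"}},"required":["targets"]}

```bash
mkdir -p pics; ls; python3 - <<'E'
from plant import *
import cv2,numpy as np
for n in("top","scene"):
    im,d=read_camera(n); cv2.imwrite(f"pics/{n}0.png",im); np.save(f"{n}0.npy",d)
    p=camera_params(n); print(n,p)
s=read_state(); print(s["t"],s["tool_pos"],s["orientation"],s["opening"])
E
```

```text
pics
top {'fx': 490.19136051897124, 'fy': 490.19136051897124, 'cx': 319.4190313966362, 'cy': 240.38569489823374, 'position': array([ 0.27643143, -0.27153602,  1.28893521]), 'rotation': array([ 0.14522741, -0.15792481, -1.55589773])}
scene {'fx': 462.8725712459982, 'fy': 462.8725712459982, 'cx': 315.1475367666722, 'cy': 246.75938568304838, 'position': array([ 0.21777871, -0.89011798,  0.71654598]), 'rotation': array([ 0.7736636 , -0.17345143, -0.42273502])}
0.1 [ 0.19484913 -0.56725578  0.40376251] [-3.09702082e+00 -5.16953479e-01  2.06489783e-04] 0.09283298511773867
```

View pics/top0.png

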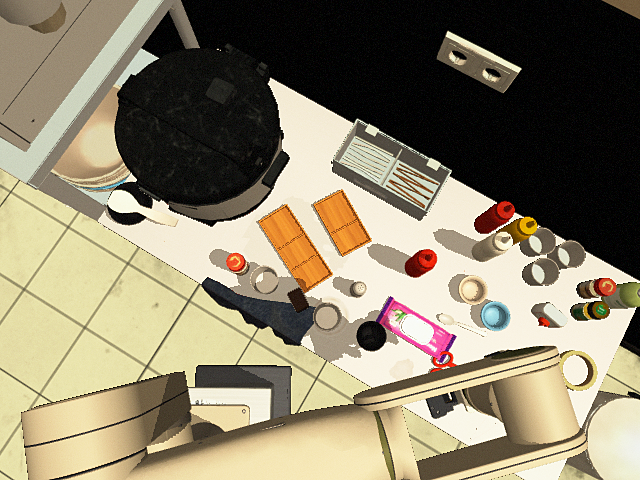

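View pics/scene0.png

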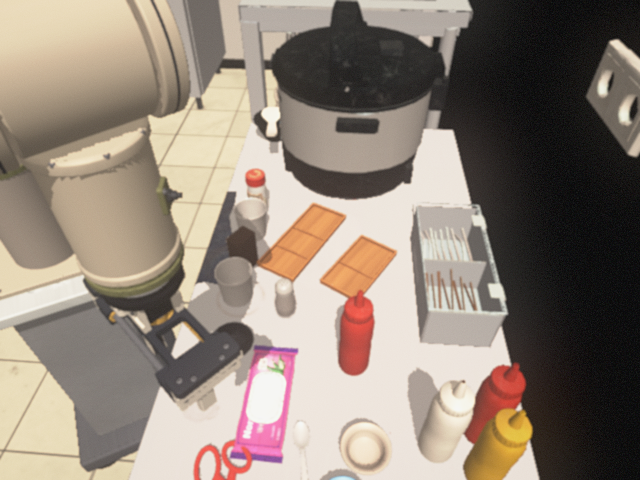

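```bash
cat > h.py <<'E'
import cv2,numpy as np
from plant import read_state, read_camera, camera_params, robot
from scipy.spatial.transform import Rotation as R
def world(n,d):
    p=camera_params(n); v,u=np.mgrid[:480,:640]
    c=np.stack([(u-p["cx"])/p["fx"]*d,-(v-p["cy"])/p["fy"]*d,-d],-1)
    return c@R.from_rotvec(p["rotation"]).as_matrix().T+p["position"]
def ray(n,u,v,z):
    p=camera_params(n)
    r=R.from_rotvec(p["rotation"]).apply([(u-p["cx"])/p["fx"],-(v-p["cy"])/p["fy"],-1])
    return p["position"]+r*(z-p["position"][2])/r[2]
E
python3 - <<'E'
from h import *
im=cv2.imread("pics/top0.png"); d=np.load("top0.npy"); W=world("top",d)
hsv=cv2.cvtColor(im,cv2.COLOR_BGR2HSV)
tab=W[200:350,230:450][...,2]; print("table z median",np.median(tab))
m=((hsv[...,0]<22)&(hsv[...,1]>130)&(hsv[...,2]>120)).astype(np.uint8); m[:190]=0;m[292:]=0;m[:,:256]=0;m[:,375:]=0
cs,_=cv2.findContours(cv2.morphologyEx(m,cv2.MORPH_CLOSE,np.ones((5,5))),0,2)
for c in cs:
    if cv2.contourArea(c)<300: continue
    q=np.array([ray("top",u,v,.010)[:2] for u,v in c[:,0]],np.float32)
    print("tray",cv2.minAreaRect(q))
h=((W[...,2]>.022)&(W[...,2]<.22)).astype(np.uint8); h[:200]=0;h[355:]=0;h[:,:215]=0;h[:,450:]=0
n,l,st,_=cv2.connectedComponentsWithStats(h)
for i in range(1,n):
    if st[i,4]<40: continue
    P=W[l==i]; zt=np.percentile(P[:,2],98); T=P[P[:,2]>zt-.012]
    print(st[i],"ztop %.3f"%zt,"toprect",cv2.minAreaRect(T[:,:2].astype(np.float32)),"mean",P[:,:2].mean(0).round(3))
cv2.imwrite("pics/c0.png",cv2.resize(im[190:360,220:440],None,fx=3.4,fy=3.4,interpolation=cv2.INTER_CUBIC))
E
```

```text
table z median 0.0025071811039144576
tray ((0.5075350999832153, -0.21589836478233337), (0.22986337542533875, 0.09017282724380493), 33.705528259277344)
tray ((0.5780104994773865, -0.34103938937187195), (0.16288088262081146, 0.08956987410783768), 29.08029556274414)
[215 200  50  24 688] ztop 0.216 toprect ((0.5691806674003601, -0.07123298943042755), (0.0033444997388869524, 0.06084250658750534), 19.52775001525879) mean [ 0.577 -0.077]
[386 200  50  20 442] ztop 0.107 toprect ((0.596885621547699, -0.528096616268158), (0.03787432610988617, 0.08200478553771973), 0.36888760328292847) mean [ 0.607 -0.521]
[405 249  32  28 628] ztop 0.194 toprect ((0.4567014276981354, -0.5304872989654541), (0.010251418687403202, 0.007993591018021107), 22.206985473632812) mean [ 0.451 -0.523]
[226 253  23  22 374] ztop 0.111 toprect ((0.4539243280887604, -0.07489141821861267), (0.04336037114262581, 0.04225875064730644), 89.82884979248047) mean [ 0.45  -0.079]
[250 266  28  28 249] ztop 0.077 toprect ((0.41446948051452637, -0.1422751545906067), (0.06851600855588913, 0.06746450811624527), 0.9589433670043945) mean [ 0.422 -0.135]
[349 281  18  18 239] ztop 0.092 toprect ((0.3940702974796295, -0.37886202335357666), (0.02979530394077301, 0.02957945689558983), 89.83740997314453) mean [ 0.392 -0.375]
[287 288  22  25 325] ztop 0.092 toprect ((0.36513468623161316, -0.22820892930030823), (0.05088350176811218, 0.034884337335824966), 27.507633209228516) mean [ 0.364 -0.229]
[313 302  29  29 238] ztop 0.077 toprect ((0.325801283121109, -0.30072999000549316), (0.06808139383792877, 0.06894459575414658), 0.6754642724990845) mean [ 0.329 -0.302]
[357 321  30  31 338] ztop 0.035 toprect ((0.27927035093307495, -0.41359779238700867), (0.07373924553394318, 0.07368262857198715), 44.68289566040039) mean [ 0.279 -0.414]
```

View pics/c0.png

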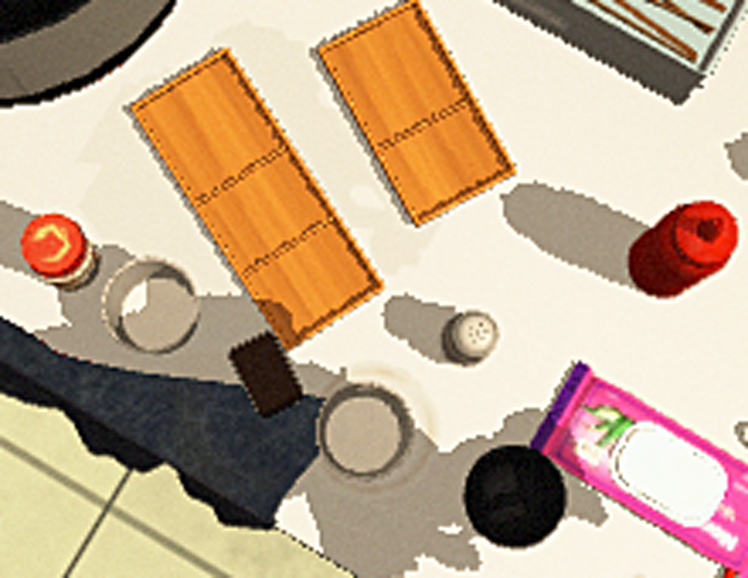

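```bash
cat >> h.py <<'E'
A=np.array([[.8660,.5],[.5,-.8660]])   # a (tool x, tray y), b (tool y, tray x)
def ab(p): return (A@np.asarray(p)[:2]).round(4)
E
python3 - <<'E'
from h import *
im=cv2.imread("pics/top0.png"); d=np.load("top0.npy"); W=world("top",d)
hsv=cv2.cvtColor(im,cv2.COLOR_BGR2HSV)
m=((hsv[...,0]<22)&(hsv[...,1]>130)&(hsv[...,2]>120)).astype(np.uint8); m[:190]=0;m[292:]=0;m[:,:256]=0;m[:,375:]=0
cs,_=cv2.findContours(cv2.morphologyEx(m,cv2.MORPH_CLOSE,np.ones((5,5))),0,2)
for c in cs:
    if cv2.contourArea(c)<300: continue
    q=np.array([ab(ray("top",u,v,.010)) for u,v in c[:,0]])
    print("a",q[:,0].min(),q[:,0].max(),"b",q[:,1].min(),q[:,1].max(), "b at mid", [ (q[s,1].min().round(3),q[s,1].max().round(3)) for s in [abs(q[:,0]-x)<.02 for x in np.linspace(q[:,0].min()+.03,q[:,0].max()-.03,3)]])
for k,p in dict(jar=(.4539,-.0749),cA=(.4145,-.1423),sh=(.3941,-.3789),tin=(.3651,-.2282),cB=(.3258,-.3007),bowl=(.279,-.414),bottle=(.4567,-.5305)).items(): print(k,ab(p))
AB=W[...,:2]@A.T
for nm,t,zl in(("jar",(.4539,-.0749),.1),("tableL",(.566,-.183),.1),("teaL",(.607,-.324),.05)):
    s=(W[...,2]>zl)&(np.arange(640)<320)[None]&(np.arange(480)<245)[:,None] if nm!="teaL" else (W[...,2]>zl)&(W[...,2]<.2)&(np.arange(640)>325)[None]&(np.arange(480)<225)[:,None]
    P=W[s]; r=np.hypot(*(P[:,:2]-t).T); i=r.argmin(); print(nm,"nearest",r[i],P[i],ab(P[i]))
s=read_state(); print(ab(s["tool_pos"]), s["tool_pos"][2])
E
```

```text
a 0.2155 0.4486 b 0.3899 0.4924 b at mid [(np.float64(0.4), np.float64(0.492)), (np.float64(0.396), np.float64(0.487)), (np.float64(0.39), np.float64(0.481))]
a 0.2483 0.4118 b 0.5386 0.6301 b at mid [(np.float64(0.539), np.float64(0.628)), (np.float64(0.539), np.float64(0.629)), (np.float64(0.54), np.float64(0.63))]
jar [0.3556 0.2918]
cA [0.2878 0.3305]
sh [0.1518 0.5252]
tin [0.2021 0.3802]
cB [0.1318 0.4233]
bowl [0.0346 0.498 ]
bottle [0.1303 0.6878]
jar nearest 0.105311440441149 [ 0.55669155 -0.05200029  0.28088102] [0.4561 0.3234]
tableL nearest 0.03957439022534727 [ 0.60229811 -0.16723359  0.23061895] [0.438 0.446]
teaL nearest 0.0856543989669744 [ 0.68079962 -0.36747749  0.08770292] [0.4058 0.6586]
[-0.1149  0.5887] 0.40376251415580866
```

{"api": "carry_out", "payload": {"targets": [{"az": -0.193,"hand": 75},{"az": -0.193,"hand": 75}], "newtons": 20}}

```text
schema error: expected keys hand, x, y, z, ax, ay, az
```

{"api": "carry_out", "payload": {"targets": [{"x": 0.317,"y": -0.2085,"z": 0.0},{"x": 0.317,"y": -0.2085,"z": 0.0},{"x": 0.317,"y": -0.2085,"z": 0.0},{"x": 0.317,"y": -0.2085,"z": 0.0},{"x": 0.317,"y": -0.2085,"z": 0.0},{"x": 0.317,"y": -0.2085,"z": 0.0},{"x": 0.317,"y": -0.2085,"z": 0.05},{"x": 0.317,"y": -0.2085,"z": 0.05}]}}

```text
schema error: expected keys hand, x, y, z, ax, ay, az
```

```bash
python3 - <<'E'
from h import *
d=np.load("top0.npy"); W=world("top",d); P=W[:245,:320].reshape(-1,3); Q=P[:,:2]@A.T
for lo,hi in((.05,.1),(.1,.15),(.15,.2),(.2,.25),(.25,.3),(.3,.35),(.35,.45)):
    s=(P[:,2]>lo)&(P[:,2]<hi)&(P[:,0]<.9)
    for b0,b1 in((.2,.3),(.3,.4),(.4,.5),(.5,.6)):
        t=s&(Q[:,1]>b0)&(Q[:,1]<b1)
        print(lo,b0,t.sum(),np.sort(Q[t,0])[:40:8].round(3),end=" | ")
    print()
d=np.load("scene0.npy"); P=world("scene",d)[90:200,280:430].reshape(-1,3); Q=P[:,:2]@A.T
print("scene")
for lo in(.0,.05,.1,.15,.2,.25,.3,.35):
    t=(P[:,2]>lo+.01)&(P[:,2]<lo+.05)
    for b0 in(.2,.3,.4,.5):
        k=t&(Q[:,1]>b0)&(Q[:,1]<b0+.1); print(lo,b0,k.sum(),np.sort(Q[k,0])[:30:8].round(3),end=" | ")
    print()
s=read_state();print(s["t"],ab(s["tool_pos"]),s["tool_pos"],s["orientation"],s["opening"],s["q"])
E
```

```text
0.05 0.2 177 [0.478 0.48  0.482 0.483 0.484] | 0.05 0.3 66 [0.461 0.464 0.465 0.466 0.467] | 0.05 0.4 50 [0.468 0.47  0.473 0.474 0.477] | 0.05 0.5 23 [0.6   0.604 0.607] | 
0.1 0.2 138 [0.471 0.473 0.475 0.476 0.481] | 0.1 0.3 210 [0.453 0.454 0.454 0.455 0.455] | 0.1 0.4 102 [0.456 0.457 0.458 0.459 0.46 ] | 0.1 0.5 5 [0.538] | 
0.15 0.2 168 [0.471 0.472 0.473 0.475 0.477] | 0.15 0.3 266 [0.452 0.454 0.454 0.454 0.454] | 0.15 0.4 110 [0.455 0.456 0.457 0.457 0.458] | 0.15 0.5 34 [0.516 0.53  0.536 0.54  0.56 ] | 
0.2 0.2 142 [0.471 0.472 0.474 0.474 0.476] | 0.2 0.3 261 [0.452 0.453 0.453 0.454 0.454] | 0.2 0.4 517 [0.438 0.442 0.443 0.445 0.446] | 0.2 0.5 162 [0.47  0.472 0.475 0.477 0.478] | 
0.25 0.2 1205 [0.466 0.468 0.469 0.47  0.471] | 0.25 0.3 706 [0.449 0.45  0.451 0.451 0.451] | 0.25 0.4 562 [0.452 0.453 0.454 0.455 0.455] | 0.25 0.5 848 [0.472 0.505 0.508 0.511 0.514] | 
0.3 0.2 5325 [0.475 0.483 0.487 0.49  0.492] | 0.3 0.3 4617 [0.457 0.459 0.46  0.461 0.463] | 0.3 0.4 5068 [0.459 0.462 0.464 0.466 0.467] | 0.3 0.5 1135 [0.517 0.525 0.53  0.536 0.539] | 
0.35 0.2 2494 [
[... 758 characters left out ...]
| 0.15 0.5 781 [0.508 0.512 0.513 0.515] | 
0.2 0.2 102 [0.474 0.475 0.476 0.477] | 0.2 0.3 586 [0.454 0.455 0.456 0.456] | 0.2 0.4 904 [0.441 0.444 0.444 0.446] | 0.2 0.5 995 [0.471 0.474 0.475 0.475] | 
0.25 0.2 0 [] | 0.25 0.3 335 [0.451 0.453 0.454 0.454] | 0.25 0.4 1089 [0.454 0.456 0.456 0.457] | 0.25 0.5 683 [0.504 0.507 0.508 0.509] | 
0.3 0.2 0 [] | 0.3 0.3 0 [] | 0.3 0.4 0 [] | 0.3 0.5 0 [] | 
0.35 0.2 0 [] | 0.35 0.3 0 [] | 0.35 0.4 0 [] | 0.35 0.5 0 [] | 
0.1 [-0.1149  0.5887] [ 0.19484913 -0.56725578  0.40376251] [-3.09702082e+00 -5.16953479e-01  2.06489783e-04] 0.09283298511773867 [-1.32539861e+00  1.31114508e-01  1.48919283e+00  6.63092274e-06
  1.52301372e+00 -8.53921378e-02]
```

{"api": "carry_out", "payload": {"targets": [{"hand": 75,"x": 0,"y": 0,"z": 0,"ax": 0,"ay": 0,"az": -0.193},{"hand": 75,"x": 0,"y": 0,"z": 0,"ax": 0,"ay": 0,"az": -0.193}], "newtons": 20}}

```text
t: 0.35
tool_pos: [0.1949, -0.5674, 0.4042]
orientation: [-3.034, -0.812, 0.0]
force: [0.2, 0.9, -0.7]
opening: 0.0773
gripper_force: 0.0
```

{"api": "carry_out", "payload": {"targets": [{"hand": 75,"x": 0.317,"y": -0.2085,"z": 0,"ax": 0,"ay": 0,"az": 0},{"hand": 75,"x": 0.317,"y": -0.2085,"z": 0,"ax": 0,"ay": 0,"az": 0},{"hand": 75,"x": 0.317,"y": -0.2085,"z": 0,"ax": 0,"ay": 0,"az": 0},{"hand": 75,"x": 0.317,"y": -0.2085,"z": 0,"ax": 0,"ay": 0,"az": 0},{"hand": 75,"x": 0.317,"y": -0.2085,"z": 0,"ax": 0,"ay": 0,"az": 0},{"hand": 75,"x": 0.317,"y": -0.2085,"z": 0,"ax": 0,"ay": 0,"az": 0},{"hand": 75,"x": 0.317,"y": -0.2085,"z": 0.05,"ax": 0,"ay": 0,"az": 0},{"hand": 75,"x": 0.317,"y": -0.2085,"z": 0.05,"ax": 0,"ay": 0,"az": 0}]}}

```text
t: 1.35
tool_pos: [0.3642, -0.2266, 0.3513]
orientation: [-3.029, -0.81, 0.007]
force: [0.8, 0.2, 0.8]
opening: 0.0697
gripper_force: 0.0
```

```bash
cat > st.py <<'E'
from h import *
s=read_state();Rm=R.from_rotvec(s["orientation"]).as_matrix()
print(round(s["t"],2),"ab",ab(s["tool_pos"]),"graspab",ab(s["tool_pos"]+.167*Rm[:,2]),"z",s["tool_pos"][2].round(4),"ztool",Rm[:,2].round(3),"yaw x",np.degrees(np.arctan2(Rm[1,0],Rm[0,0])).round(2),"open",round(s["opening"],4),"F",np.round(s["force"],1),"q",np.round(s["q"],2))
E
python3 st.py
```

```text
1.35 ab [0.2021 0.3784] graspab [0.2017 0.3772] z 0.3513 ztool [-0.006  0.004 -1.   ] yaw x 29.94 open 0.0697 F [0.8 0.2 0.8] q [-0.68 -0.32  2.01 -0.    1.46  0.37]
```

{"api": "carry_out", "payload": {"targets": [{"hand": 75,"x": 0,"y": 0,"z": 0.06,"ax": 0,"ay": 0,"az": 0},{"hand": 75,"x": 0,"y": 0,"z": 0.11,"ax": 0,"ay": 0,"az": 0},{"hand": 75,"x": 0,"y": 0,"z": 0.137,"ax": 0,"ay": 0,"az": 0},{"hand": 75,"x": 0,"y": 0,"z": 0.137,"ax": 0,"ay": 0,"az": 0},{"hand": 0,"x": 0,"y": 0,"z": 0.137,"ax": 0,"ay": 0,"az": 0},{"hand": 0,"x": 0,"y": 0,"z": 0.137,"ax": 0,"ay": 0,"az": 0},{"hand": 0,"x": 0,"y": 0,"z": 0.137,"ax": 0,"ay": 0,"az": 0},{"hand": 0,"x": 0,"y": 0,"z": 0.137,"ax": 0,"ay": 0,"az": 0}]}}

```text
t: 2.35
tool_pos: [0.3654, -0.2285, 0.2185]
orientation: [3.034, 0.813, 0.001]
force: [-0.5, 0.9, 5.1]
opening: 0.0365
gripper_force: 19.8
```

{"api": "carry_out", "payload": {"targets": [{"hand": 0,"x": 0,"y": 0,"z": 0,"ax": 0,"ay": 0,"az": 0},{"hand": 0,"x": 0,"y": 0,"z": -0.03,"ax": 0,"ay": 0,"az": 0},{"hand": 0,"x": 0,"y": 0,"z": -0.07,"ax": 0,"ay": 0,"az": 0},{"hand": 0,"x": 0,"y": 0,"z": -0.07,"ax": 0,"ay": 0,"az": 0}]}}

```text
t: 2.85
tool_pos: [0.3662, -0.2291, 0.2908]
orientation: [3.03, 0.812, 0.005]
force: [0.5, -0.1, -1.9]
opening: 0.0363
gripper_force: 19.7
```

```bash
python3 st.py
```

```text
2.85 ab [0.2025 0.3815] graspab [0.2029 0.3824] z 0.2908 ztool [ 0.005 -0.004 -1.   ] yaw x 30.02 open 0.0363 F [ 0.5 -0.1 -1.9] q [-0.68 -0.26  2.07  0.    1.32  0.37]
```

{"api": "carry_out", "payload": {"targets": [{"hand": 0,"x": 0.027,"y": 0.068,"z": 0,"ax": 0,"ay": 0,"az": 0},{"hand": 0,"x": 0.048,"y": 0.118,"z": 0,"ax": 0,"ay": 0,"az": 0},{"hand": 0,"x": 0.068,"y": 0.168,"z": 0,"ax": 0,"ay": 0,"az": 0},{"hand": 0,"x": 0.082,"y": 0.203,"z": 0,"ax": 0,"ay": 0,"az": 0},{"hand": 0,"x": 0.082,"y": 0.203,"z": 0.03,"ax": 0,"ay": 0,"az": 0},{"hand": 0,"x": 0.082,"y": 0.203,"z": 0.055,"ax": 0,"ay": 0,"az": 0},{"hand": 0,"x": 0.082,"y": 0.203,"z": 0.064,"ax": 0,"ay": 0,"az": 0},{"hand": 0,"x": 0.082,"y": 0.203,"z": 0.064,"ax": 0,"ay": 0,"az": 0}]}}

```text
t: 3.85
tool_pos: [0.5372, -0.3627, 0.2224]
orientation: [-3.033, -0.813, 0.002]
force: [-0.5, -0.5, -0.8]
opening: 0.0359
gripper_force: 19.9
```

```bash
python3 st.py
```

```text
3.85 ab [0.2838 0.5827] graspab [0.2837 0.5823] z 0.2224 ztool [-0.002  0.001 -1.   ] yaw x 30.01 open 0.0359 F [-0.5 -0.5 -0.8] q [-0.67  0.41  1.51 -0.    1.23  0.37]
```

{"api": "carry_out", "payload": {"targets": [{"hand": 75,"x": 0,"y": 0,"z": 0,"ax": 0,"ay": 0,"az": 0},{"hand": 75,"x": 0,"y": 0,"z": 0,"ax": 0,"ay": 0,"az": 0},{"hand": 75,"x": 0,"y": 0,"z": -0.06,"ax": 0,"ay": 0,"az": 0},{"hand": 75,"x": 0,"y": 0,"z": -0.12,"ax": 0,"ay": 0,"az": 0},{"hand": 75,"x": 0,"y": 0,"z": -0.12,"ax": 0,"ay": 0,"az": 0}]}}

```text
t: 4.47
tool_pos: [0.5393, -0.3644, 0.3518]
orientation: [3.025, 0.811, 0.012]
force: [-0.4, 0.1, 0.1]
opening: 0.0694
gripper_force: 0.0
```

{"api": "carry_out", "payload": {"targets": [{"hand": 75,"x": -0.05,"y": -0.022,"z": 0,"ax": 0,"ay": 0,"az": 0},{"hand": 75,"x": -0.1,"y": -0.044,"z": 0,"ax": 0,"ay": 0,"az": 0},{"hand": 75,"x": -0.132,"y": -0.058,"z": 0,"ax": 0,"ay": 0,"az": 0},{"hand": 75,"x": -0.132,"y": -0.058,"z": 0,"ax": 0,"ay": 0,"az": 0},{"hand": 75,"x": -0.132,"y": -0.058,"z": 0.04,"ax": 0,"ay": 0,"az": 0},{"hand": 75,"x": -0.132,"y": -0.058,"z": 0.04,"ax": 0,"ay": 0,"az": 0}]}}

```text
t: 5.22
tool_pos: [0.394, -0.3776, 0.3003]
orientation: [-3.029, -0.812, 0.004]
force: [-0.0, 0.1, 0.3]
opening: 0.0697
gripper_force: 0.0
```

```bash
python3 st.py; python3 - <<'E'
from h import *
im,d=read_camera("top"); cv2.imwrite("pics/t1.png",cv2.resize(im[190:360,220:440],None,fx=3,fy=3,interpolation=cv2.INTER_CUBIC))
im,d=read_camera("scene"); cv2.imwrite("pics/s1.png",im)
E
```

```text
5.22 ab [0.1524 0.524 ] graspab [0.1523 0.5229] z 0.3003 ztool [-0.004  0.005 -1.   ] yaw x 30.03 open 0.0697 F [-0.   0.1  0.3] q [-0.86  0.06  1.76  0.    1.33  0.19]
```

View pics/s1.png

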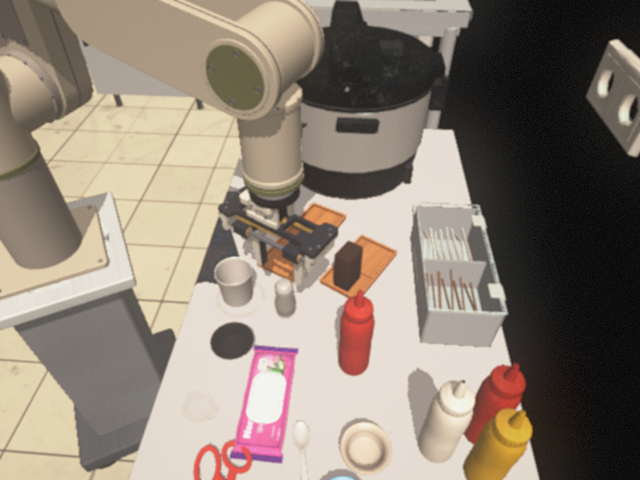

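{"api": "carry_out", "payload": {"targets": [{"hand": 75,"x": 0,"y": 0,"z": 0.05,"ax": 0,"ay": 0,"az": 0},{"hand": 75,"x": 0,"y": 0,"z": 0.091,"ax": 0,"ay": 0,"az": 0},{"hand": 75,"x": 0,"y": 0,"z": 0.091,"ax": 0,"ay": 0,"az": 0},{"hand": 0,"x": 0,"y": 0,"z": 0.091,"ax": 0,"ay": 0,"az": 0},{"hand": 0,"x": 0,"y": 0,"z": 0.091,"ax": 0,"ay": 0,"az": 0},{"hand": 0,"x": 0,"y": 0,"z": 0.091,"ax": 0,"ay": 0,"az": 0},{"hand": 0,"x": 0,"y": 0,"z": 0.05,"ax": 0,"ay": 0,"az": 0},{"hand": 0,"x": 0,"y": 0,"z": 0.02,"ax": 0,"ay": 0,"az": 0}]}}

```text
t: 6.32
tool_pos: [0.3944, -0.3791, 0.2857]
orientation: [3.033, 0.813, 0.001]
force: [0.6, -0.8, -0.6]
opening: 0.0411
gripper_force: 20.0
```

```bash
python3 st.py
```

```text
6.33 ab [0.152  0.5255] graspab [0.1521 0.5257] z 0.2857 ztool [ 0.001 -0.001 -1.   ] yaw x 30.01 open 0.0411 F [ 0.6 -0.8 -0.6] q [-0.86  0.08  1.77  0.    1.3   0.19]
```

{"api": "carry_out", "payload": {"targets": [{"hand": 0,"x": 0.05,"y": -0.025,"z": 0,"ax": 0,"ay": 0,"az": 0},{"hand": 0,"x": 0.1,"y": -0.05,"z": 0,"ax": 0,"ay": 0,"az": 0},{"hand": 0,"x": 0.145,"y": -0.072,"z": 0,"ax": 0,"ay": 0,"az": 0},{"hand": 0,"x": 0.168,"y": -0.083,"z": 0,"ax": 0,"ay": 0,"az": 0},{"hand": 0,"x": 0.168,"y": -0.083,"z": 0.03,"ax": 0,"ay": 0,"az": 0},{"hand": 0,"x": 0.168,"y": -0.083,"z": 0.057,"ax": 0,"ay": 0,"az": 0},{"hand": 0,"x": 0.168,"y": -0.083,"z": 0.066,"ax": 0,"ay": 0,"az": 0},{"hand": 0,"x": 0.168,"y": -0.083,"z": 0.066,"ax": 0,"ay": 0,"az": 0}]}}

```text
t: 7.32
tool_pos: [0.4984, -0.223, 0.2184]
orientation: [3.034, 0.813, 0.0]
force: [-1.2, -0.1, -1.7]
opening: 0.0413
gripper_force: 20.0
```

```bash
python3 st.py
```

```text
7.33 ab [0.3201 0.4424] graspab [0.3202 0.4424] z 0.2184 ztool [ 0.  0. -1.] yaw x 30.01 open 0.0413 F [-1.2 -0.1 -1.7] q [-0.51  0.16  1.81  0.    1.17  0.53]
```

{"api": "carry_out", "payload": {"targets": [{"hand": 75,"x": 0,"y": 0,"z": 0.001,"ax": 0,"ay": 0,"az": 0},{"hand": 75,"x": 0,"y": 0,"z": 0.001,"ax": 0,"ay": 0,"az": 0},{"hand": 75,"x": 0,"y": 0,"z": -0.06,"ax": 0,"ay": 0,"az": 0},{"hand": 75,"x": 0,"y": 0,"z": -0.12,"ax": 0,"ay": 0,"az": 0},{"hand": 75,"x": 0.012,"y": -0.05,"z": -0.13,"ax": 0,"ay": 0,"az": 0},{"hand": 75,"x": 0.024,"y": -0.1,"z": -0.13,"ax": 0,"ay": 0,"az": 0},{"hand": 75,"x": 0.0355,"y": -0.15,"z": -0.13,"ax": 0,"ay": 0,"az": 0},{"hand": 75,"x": 0.0355,"y": -0.15,"z": -0.13,"ax": 0,"ay": 0,"az": 0}]}}

```text
t: 8.32
tool_pos: [0.4533, -0.073, 0.3481]
orientation: [-3.033, -0.819, -0.001]
force: [0.3, -0.1, -0.7]
opening: 0.0697
gripper_force: 0.0
```

```bash
python3 st.py;  python3 - <<'E'
from h import *
im,d=read_camera("top"); cv2.imwrite("pics/t2.png",cv2.resize(im[190:360,220:440],None,fx=3,fy=3,interpolation=cv2.INTER_CUBIC))
E
```

```text
8.32 ab [0.3561 0.2898] graspab [0.3562 0.2898] z 0.3481 ztool [ 0.001  0.    -1.   ] yaw x 30.21 open 0.0697 F [ 0.3 -0.1 -0.7] q [-0.27 -0.23  1.94  0.    1.43  0.77]
```

View pics/t2.png

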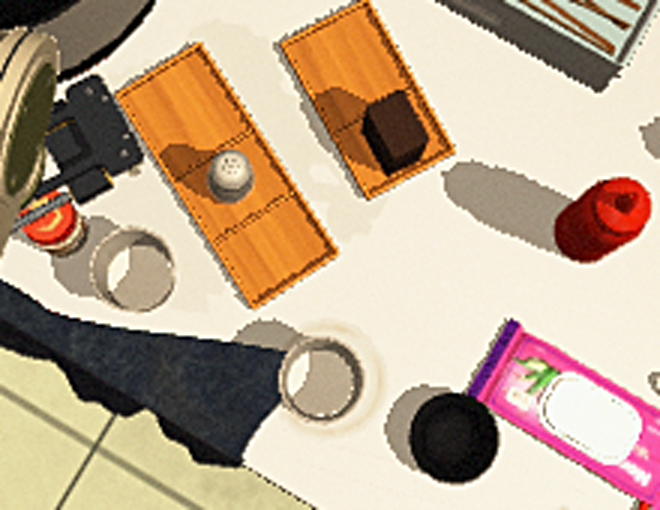

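{"api": "carry_out", "payload": {"targets": [{"hand": 75,"x": 0,"y": 0,"z": 0.05,"ax": 0,"ay": 0,"az": 0},{"hand": 75,"x": 0,"y": 0,"z": 0.1,"ax": 0,"ay": 0,"az": 0},{"hand": 75,"x": 0,"y": 0,"z": 0.12,"ax": 0,"ay": 0,"az": 0},{"hand": 75,"x": 0,"y": 0,"z": 0.12,"ax": 0,"ay": 0,"az": 0},{"hand": 0,"x": 0,"y": 0,"z": 0.12,"ax": 0,"ay": 0,"az": 0},{"hand": 0,"x": 0,"y": 0,"z": 0.12,"ax": 0,"ay": 0,"az": 0},{"hand": 0,"x": 0,"y": 0,"z": 0.12,"ax": 0,"ay": 0,"az": 0},{"hand": 0,"x": 0,"y": 0,"z": 0.09,"ax": 0,"ay": 0,"az": 0}]}}

```text
t: 9.38
tool_pos: [0.4528, -0.075, 0.2562]
orientation: [-3.032, -0.813, 0.006]
force: [-0.3, -0.4, -0.8]
opening: 0.0441
gripper_force: 20.0
```

```bash
python3 st.py
```

```text
9.38 ab [0.3546 0.2914] graspab [0.3541 0.2909] z 0.2562 ztool [-0.004  0.001 -1.   ] yaw x 30.02 open 0.0441 F [-0.3 -0.4 -0.8] q [-0.28 -0.13  2.03 -0.    1.25  0.77]
```

{"api": "carry_out", "payload": {"targets": [{"hand": 0,"x": 0,"y": 0,"z": -0.06,"ax": 0,"ay": 0,"az": 0},{"hand": 0,"x": 0,"y": 0,"z": -0.1,"ax": 0,"ay": 0,"az": 0},{"hand": 0,"x": -0.03,"y": 0.045,"z": -0.1,"ax": 0,"ay": 0,"az": 0},{"hand": 0,"x": -0.058,"y": 0.087,"z": -0.1,"ax": 0,"ay": 0,"az": 0},{"hand": 0,"x": -0.083,"y": 0.125,"z": -0.1,"ax": 0,"ay": 0,"az": 0},{"hand": 0,"x": -0.103,"y": 0.154,"z": -0.1,"ax": 0,"ay": 0,"az": 0},{"hand": 0,"x": -0.103,"y": 0.154,"z": -0.06,"ax": 0,"ay": 0,"az": 0},{"hand": 0,"x": -0.103,"y": 0.154,"z": -0.03,"ax": 0,"ay": 0,"az": 0}]}}

```text
t: 10.38
tool_pos: [0.4415, -0.2608, 0.2868]
orientation: [3.035, 0.812, 0.0]
force: [-0.1, 0.2, -1.4]
opening: 0.0441
gripper_force: 20.0
```

{"api": "carry_out", "payload": {"targets": [{"hand": 0,"x": 0,"y": 0,"z": 0.03,"ax": 0,"ay": 0,"az": 0},{"hand": 0,"x": 0,"y": 0,"z": 0.047,"ax": 0,"ay": 0,"az": 0},{"hand": 0,"x": 0,"y": 0,"z": 0.055,"ax": 0,"ay": 0,"az": 0},{"hand": 0,"x": 0,"y": 0,"z": 0.055,"ax": 0,"ay": 0,"az": 0}]}}

```text
t: 10.88
tool_pos: [0.4422, -0.2604, 0.2334]
orientation: [3.034, 0.814, 0.001]
force: [0.1, -0.1, -1.6]
opening: 0.044
gripper_force: 20.0
```

```bash
python3 st.py
```

```text
10.88 ab [0.2528 0.4466] graspab [0.2528 0.4468] z 0.2334 ztool [ 0.001 -0.    -1.   ] yaw x 30.02 open 0.044 F [ 0.1 -0.1 -1.6] q [-0.63  0.05  1.9   0.    1.19  0.41]
```

{"api": "carry_out", "payload": {"targets": [{"hand": 75,"x": 0,"y": 0,"z": 0.001,"ax": 0,"ay": 0,"az": 0},{"hand": 75,"x": 0,"y": 0,"z": 0.001,"ax": 0,"ay": 0,"az": 0},{"hand": 75,"x": 0,"y": 0,"z": -0.06,"ax": 0,"ay": 0,"az": 0},{"hand": 75,"x": 0,"y": 0,"z": -0.12,"ax": 0,"ay": 0,"az": 0},{"hand": 39,"x": 0,"y": 0,"z": -0.139,"ax": 0,"ay": 0,"az": 0}]}}

```text
t: 11.5
tool_pos: [0.4428, -0.2609, 0.3771]
orientation: [3.028, 0.812, 0.008]
force: [0.0, 0.0, -0.4]
opening: 0.0635
gripper_force: 0.0
```

{"api": "carry_out", "payload": {"targets": [{"hand": 39,"x": 0,"y": -0.05,"z": 0,"ax": 0,"ay": 0.1,"az": 0},{"hand": 39,"x": 0,"y": -0.1,"z": 0,"ax": 0,"ay": 0.2,"az": 0},{"hand": 39,"x": -0.006,"y": -0.146,"z": 0.04,"ax": 0,"ay": 0.25,"az": 0},{"hand": 39,"x": -0.006,"y": -0.146,"z": 0.093,"ax": 0,"ay": 0.25,"az": 0},{"hand": 39,"x": -0.006,"y": -0.146,"z": 0.093,"ax": 0,"ay": 0.25,"az": 0},{"hand": 39,"x": -0.006,"y": -0.146,"z": 0.093,"ax": 0,"ay": 0.25,"az": 0}]}}

```text
t: 12.25
tool_pos: [0.3642, -0.1373, 0.2802]
orientation: [-2.951, -0.791, -0.371]
force: [-0.2, 0.5, 0.1]
opening: 0.0362
gripper_force: 0.0
```

```bash
python3 st.py;  python3 - <<'E'
from h import *
im,d=read_camera("top"); cv2.imwrite("pics/t3.png",cv2.resize(im[190:360,220:440],None,fx=3,fy=3,interpolation=cv2.INTER_CUBIC))
im,d=read_camera("scene"); cv2.imwrite("pics/s3.png",cv2.resize(im[120:380,150:450],None,fx=2.2,fy=2.2,interpolation=cv2.INTER_CUBIC))
E
```

```text
12.25 ab [0.2468 0.301 ] graspab [0.2881 0.3011] z 0.2802 ztool [ 0.215  0.123 -0.969] yaw x 30.0 open 0.0362 F [-0.2  0.5  0.1] q [-0.6  -0.48  2.27  0.24  1.25  0.38]
```

View pics/s3.png

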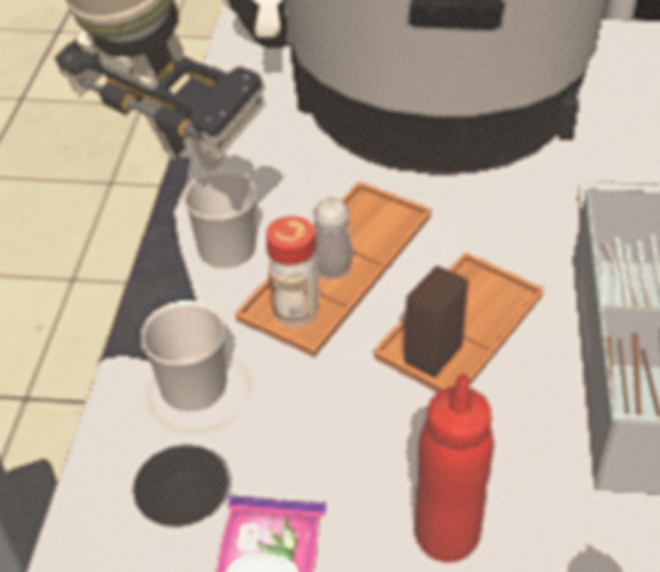

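{"api": "carry_out", "payload": {"targets": [{"hand": 39,"x": -0.0074,"y": 0,"z": 0.029,"ax": 0,"ay": 0,"az": 0},{"hand": 39,"x": -0.0148,"y": 0,"z": 0.058,"ax": 0,"ay": 0,"az": 0},{"hand": 39,"x": -0.0148,"y": 0,"z": 0.058,"ax": 0,"ay": 0,"az": 0},{"hand": 0,"x": -0.0148,"y": 0,"z": 0.058,"ax": 0,"ay": 0,"az": 0},{"hand": 0,"x": -0.0148,"y": 0,"z": 0.058,"ax": 0,"ay": 0,"az": 0},{"hand": 0,"x": -0.0148,"y": 0,"z": 0.058,"ax": 0,"ay": 0,"az": 0},{"hand": 0,"x": -0.0148,"y": 0,"z": 0.058,"ax": 0,"ay": 0,"az": 0}], "newtons": 25}}

```text
t: 13.22
tool_pos: [0.3642, -0.1371, 0.22]
orientation: [-2.952, -0.791, -0.374]
force: [-0.2, 0.7, 6.1]
opening: 0.0055
gripper_force: 23.5
```

```bash
python3 st.py
```

```text
13.22 ab [0.2469 0.3009] graspab [0.2884 0.3012] z 0.22 ztool [ 0.216  0.123 -0.969] yaw x 30.03 open 0.0055 F [-0.2  0.7  6.1] q [-0.6  -0.38  2.32  0.25  1.11  0.34]
```

{"api": "carry_out", "payload": {"targets": [{"hand": 0,"x": 0.01,"y": 0,"z": -0.039,"ax": 0,"ay": 0,"az": 0},{"hand": 0,"x": 0.02,"y": 0,"z": -0.078,"ax": 0,"ay": 0,"az": 0},{"hand": 0,"x": 0.03,"y": 0,"z": -0.116,"ax": 0,"ay": 0,"az": 0},{"hand": 0,"x": 0.03,"y": 0,"z": -0.116,"ax": 0,"ay": 0,"az": 0}]}}

```text
t: 13.72
tool_pos: [0.3649, -0.1372, 0.3424]
orientation: [-2.954, -0.793, -0.378]
force: [-1.0, -0.3, -1.4]
opening: 0.0041
gripper_force: 26.7
```

{"api": "carry_out", "payload": {"targets": [{"hand": 0,"x": 0.026,"y": 0.027,"z": 0.007,"ax": 0,"ay": 0,"az": 0},{"hand": 0,"x": 0.052,"y": 0.053,"z": 0.0133,"ax": 0,"ay": 0,"az": 0},{"hand": 0,"x": 0.079,"y": 0.08,"z": 0.02,"ax": 0,"ay": 0,"az": 0},{"hand": 0,"x": 0.1046,"y": 0.106,"z": 0.0267,"ax": 0,"ay": 0,"az": 0},{"hand": 0,"x": 0.1046,"y": 0.106,"z": 0.0267,"ax": 0,"ay": 0,"az": 0}]}}

```text
t: 14.35
tool_pos: [0.5114, -0.1745, 0.3362]
orientation: [-2.949, -0.791, -0.366]
force: [-0.9, 0.7, -1.7]
opening: 0.0047
gripper_force: 26.4
```

```bash
python3 st.py;  python3 - <<'E'
from h import *
im,d=read_camera("top"); cv2.imwrite("pics/t4.png",cv2.resize(im[130:330,200:430],None,fx=3,fy=3,interpolation=cv2.INTER_CUBIC))
im,d=read_camera("scene"); cv2.imwrite("pics/s4.png",cv2.resize(im[60:360,150:450],None,fx=2,fy=2,interpolation=cv2.INTER_CUBIC))
E
```

```text
14.35 ab [0.3556 0.4069] graspab [0.3966 0.4063] z 0.3362 ztool [ 0.211  0.125 -0.969] yaw x 30.0 open 0.0047 F [-0.9  0.7 -1.7] q [-0.5  -0.06  1.82  0.22  1.26  0.49]
```

View pics/s4.png

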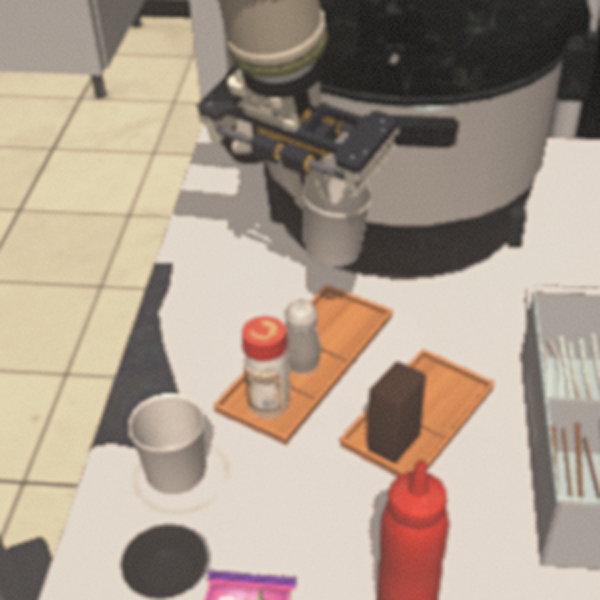

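{"api": "carry_out", "payload": {"targets": [{"hand": 0,"x": -0.009,"y": 0,"z": 0.036,"ax": 0,"ay": 0,"az": 0},{"hand": 0,"x": -0.018,"y": 0,"z": 0.07,"ax": 0,"ay": 0,"az": 0},{"hand": 0,"x": -0.0245,"y": 0,"z": 0.096,"ax": 0,"ay": 0,"az": 0},{"hand": 0,"x": -0.028,"y": 0,"z": 0.1095,"ax": 0,"ay": 0,"az": 0},{"hand": 0,"x": -0.0285,"y": 0,"z": 0.1115,"ax": 0,"ay": 0,"az": 0},{"hand": 0,"x": -0.0285,"y": 0,"z": 0.1115,"ax": 0,"ay": 0,"az": 0}]}}

```text
t: 15.2
tool_pos: [0.5106, -0.1738, 0.2256]
orientation: [-2.95, -0.792, -0.374]
force: [-4.3, 5.5, 10.3]
opening: 0.0051
gripper_force: 24.2
```

```bash
python3 st.py
```

```text
15.2 ab [0.3553 0.4058] graspab [0.3969 0.4059] z 0.2256 ztool [ 0.216  0.125 -0.968] yaw x 30.06 open 0.0051 F [-4.3  5.5 10.3] q [-0.5   0.06  1.92  0.25  1.04  0.43]
```

{"api": "carry_out", "payload": {"targets": [{"hand": 39,"x": 0,"y": 0,"z": 0,"ax": 0,"ay": 0,"az": 0},{"hand": 39,"x": 0,"y": 0,"z": 0,"ax": 0,"ay": 0,"az": 0},{"hand": 39,"x": 0,"y": 0,"z": 0,"ax": 0,"ay": 0,"az": 0},{"hand": 39,"x": 0.009,"y": 0,"z": -0.035,"ax": 0,"ay": 0,"az": 0},{"hand": 39,"x": 0.02,"y": 0,"z": -0.078,"ax": 0,"ay": 0,"az": 0},{"hand": 39,"x": 0.03,"y": 0,"z": -0.116,"ax": 0,"ay": 0,"az": 0},{"hand": 39,"x": 0.03,"y": 0,"z": -0.116,"ax": 0,"ay": 0,"az": 0}]}}

```text
t: 16.08
tool_pos: [0.5119, -0.175, 0.3479]
orientation: [-2.954, -0.793, -0.38]
force: [0.3, 0.3, -0.6]
opening: 0.0365
gripper_force: 0.0
```

```bash
python3 st.py;  python3 - <<'E'
from h import *
im,d=read_camera("scene"); cv2.imwrite("pics/s5.png",cv2.resize(im[60:360,150:450],None,fx=2,fy=2,interpolation=cv2.INTER_CUBIC))
E
```

```text
16.07 ab [0.3559 0.4075] graspab [0.3978 0.4085] z 0.3479 ztool [ 0.221  0.12  -0.968] yaw x 30.09 open 0.0365 F [ 0.3  0.3 -0.6] q [-0.5  -0.08  1.81  0.22  1.27  0.49]
```

View pics/s5.png

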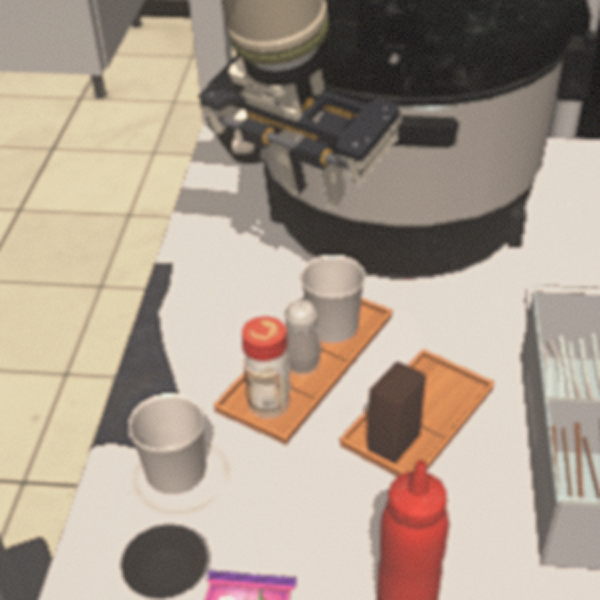

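{"api": "carry_out", "payload": {"targets": [{"hand": 39,"x": -0.05,"y": -0.003,"z": -0.0128,"ax": 0,"ay": -0.05,"az": 0},{"hand": 39,"x": -0.1,"y": -0.006,"z": -0.0256,"ax": 0,"ay": -0.15,"az": 0},{"hand": 39,"x": -0.15,"y": -0.01,"z": -0.0383,"ax": 0,"ay": -0.25,"az": 0},{"hand": 39,"x": -0.19,"y": -0.0134,"z": -0.0485,"ax": 0,"ay": -0.25,"az": 0},{"hand": 39,"x": -0.2158,"y": -0.0134,"z": -0.0551,"ax": 0,"ay": -0.25,"az": 0},{"hand": 39,"x": -0.2306,"y": -0.0134,"z": 0.003,"ax": 0,"ay": -0.25,"az": 0},{"hand": 39,"x": -0.2306,"y": -0.0134,"z": 0.003,"ax": 0,"ay": -0.25,"az": 0},{"hand": 39,"x": -0.2306,"y": -0.0134,"z": 0.003,"ax": 0,"ay": -0.25,"az": 0}]}}

```text
t: 17.12
tool_pos: [0.3113, -0.2739, 0.2838]
orientation: [-3.033, -0.814, 0.001]
force: [0.6, -0.7, 0.8]
opening: 0.0361
gripper_force: 0.0
```

```bash
python3 st.py;  python3 - <<'E'
from h import *
im,d=read_camera("top"); cv2.imwrite("pics/t6.png",cv2.resize(im[190:360,220:440],None,fx=3,fy=3,interpolation=cv2.INTER_CUBIC))
E
```

```text
17.12 ab [0.1326 0.3929] graspab [0.1326 0.3927] z 0.2838 ztool [-0.001  0.001 -1.   ] yaw x 30.03 open 0.0361 F [ 0.6 -0.7  0.8] q [-0.85 -0.3   2.12  0.    1.32  0.2 ]
```

View pics/t6.png

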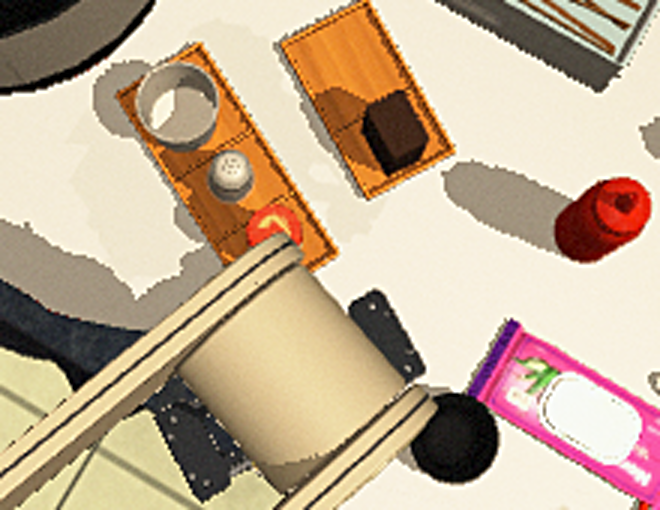

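{"api": "carry_out", "payload": {"targets": [{"hand": 39,"x": 0,"y": 0,"z": 0.03,"ax": 0,"ay": 0,"az": 0},{"hand": 39,"x": 0,"y": 0,"z": 0.06,"ax": 0,"ay": 0,"az": 0},{"hand": 39,"x": 0,"y": 0,"z": 0.06,"ax": 0,"ay": 0,"az": 0},{"hand": 0,"x": 0,"y": 0,"z": 0.06,"ax": 0,"ay": 0,"az": 0},{"hand": 0,"x": 0,"y": 0,"z": 0.06,"ax": 0,"ay": 0,"az": 0},{"hand": 0,"x": 0,"y": 0,"z": 0.06,"ax": 0,"ay": 0,"az": 0},{"hand": 0,"x": 0,"y": 0,"z": 0.06,"ax": 0,"ay": 0,"az": 0}]}}

```text
t: 18.05
tool_pos: [0.3117, -0.2745, 0.2247]
orientation: [3.033, 0.813, 0.002]
force: [-1.6, 2.4, 13.0]
opening: 0.0047
gripper_force: 24.6
```

```bash
python3 st.py
```

```text
18.05 ab [0.1326 0.3936] graspab [0.1327 0.394 ] z 0.2247 ztool [ 0.002 -0.002 -1.   ] yaw x 30.01 open 0.0047 F [-1.6  2.4 13. ] q [-0.85 -0.22  2.17  0.    1.19  0.2 ]
```

{"api": "carry_out", "payload": {"targets": [{"hand": 0,"x": 0,"y": 0,"z": -0.04,"ax": 0,"ay": 0,"az": 0},{"hand": 0,"x": 0,"y": 0,"z": -0.085,"ax": 0,"ay": 0,"az": 0},{"hand": 0,"x": 0,"y": 0,"z": -0.125,"ax": 0,"ay": 0,"az": 0},{"hand": 0,"x": 0,"y": 0,"z": -0.14,"ax": 0,"ay": 0,"az": 0},{"hand": 0,"x": 0,"y": 0,"z": -0.14,"ax": 0,"ay": 0,"az": 0}]}}

```text
t: 18.68
tool_pos: [0.3113, -0.2742, 0.3637]
orientation: [3.033, 0.813, 0.001]
force: [-0.5, -0.2, -0.7]
opening: 0.0042
gripper_force: 25.0
```

{"api": "carry_out", "payload": {"targets": [{"hand": 0,"x": 0.035,"y": 0.024,"z": 0,"ax": 0,"ay": 0,"az": 0},{"hand": 0,"x": 0.075,"y": 0.052,"z": 0,"ax": 0,"ay": 0,"az": 0},{"hand": 0,"x": 0.115,"y": 0.08,"z": 0,"ax": 0,"ay": 0,"az": 0},{"hand": 0,"x": 0.155,"y": 0.107,"z": 0,"ax": 0,"ay": 0,"az": 0},{"hand": 0,"x": 0.195,"y": 0.135,"z": 0,"ax": 0,"ay": 0,"az": 0},{"hand": 0,"x": 0.231,"y": 0.16,"z": 0,"ax": 0,"ay": 0,"az": 0},{"hand": 0,"x": 0.231,"y": 0.16,"z": 0,"ax": 0,"ay": 0,"az": 0},{"hand": 0,"x": 0.231,"y": 0.16,"z": 0.04,"ax": 0,"ay": 0,"az": 0}]}}

```text
t: 19.68
tool_pos: [0.592, -0.2975, 0.3242]
orientation: [3.032, 0.813, 0.004]
force: [0.4, -1.3, -0.5]
opening: 0.0044
gripper_force: 24.6
```

```bash
python3 st.py;  python3 - <<'E'
from h import *
im,d=read_camera("scene"); cv2.imwrite("pics/s7.png",cv2.resize(im[60:360,150:450],None,fx=2,fy=2,interpolation=cv2.INTER_CUBIC))
E
```

```text
19.68 ab [0.364  0.5536] graspab [0.3642 0.5541] z 0.3242 ztool [ 0.003 -0.002 -1.   ] yaw x 30.04 open 0.0044 F [ 0.4 -1.3 -0.5] q [-0.54  0.34  1.39 -0.    1.4   0.5 ]
```

View pics/s7.png

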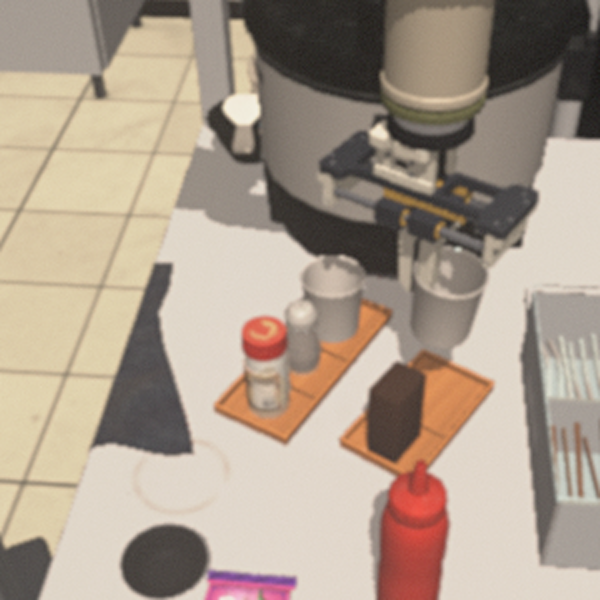

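{"api": "carry_out", "payload": {"targets": [{"hand": 0,"x": 0,"y": 0,"z": 0.04,"ax": 0,"ay": 0,"az": 0},{"hand": 0,"x": 0,"y": 0,"z": 0.075,"ax": 0,"ay": 0,"az": 0},{"hand": 0,"x": 0,"y": 0,"z": 0.092,"ax": 0,"ay": 0,"az": 0},{"hand": 0,"x": 0,"y": 0,"z": 0.096,"ax": 0,"ay": 0,"az": 0},{"hand": 0,"x": 0,"y": 0,"z": 0.096,"ax": 0,"ay": 0,"az": 0}]}}

```text
t: 20.35
tool_pos: [0.5913, -0.297, 0.2299]
orientation: [3.034, 0.813, 0.001]
force: [-4.9, 3.8, 11.9]
opening: 0.0043
gripper_force: 25.3
```

{"api": "carry_out", "payload": {"targets": [{"hand": 39,"x": 0,"y": 0,"z": 0,"ax": 0,"ay": 0,"az": 0},{"hand": 39,"x": 0,"y": 0,"z": 0,"ax": 0,"ay": 0,"az": 0},{"hand": 39,"x": 0,"y": 0,"z": 0,"ax": 0,"ay": 0,"az": 0},{"hand": 39,"x": 0,"y": 0,"z": -0.035,"ax": 0,"ay": 0,"az": 0},{"hand": 39,"x": 0,"y": 0,"z": -0.08,"ax": 0,"ay": 0,"az": 0},{"hand": 39,"x": 0,"y": 0,"z": -0.14,"ax": 0,"ay": 0,"az": 0},{"hand": 39,"x": -0.05,"y": 0,"z": -0.15,"ax": 0,"ay": 0,"az": 0},{"hand": 39,"x": -0.1,"y": 0,"z": -0.15,"ax": 0,"ay": 0,"az": 0}]}}

```text
t: 21.35
tool_pos: [0.5043, -0.3476, 0.3797]
orientation: [3.031, 0.815, 0.003]
force: [-0.3, 0.1, -0.0]
opening: 0.0364
gripper_force: 0.0
```

{"api": "carry_out", "payload": {"targets": [{"hand": 39,"x": -0.05,"y": -0.02,"z": -0.02,"ax": 0,"ay": 0,"az": 0},{"hand": 39,"x": -0.1,"y": -0.04,"z": -0.02,"ax": 0,"ay": 0,"az": 0},{"hand": 39,"x": -0.15,"y": -0.06,"z": -0.02,"ax": 0,"ay": 0,"az": 0},{"hand": 39,"x": -0.15,"y": -0.06,"z": -0.02,"ax": 0,"ay": 0,"az": 0}]}}

```text
t: 21.85
tool_pos: [0.342, -0.3707, 0.3974]
orientation: [3.036, 0.808, -0.001]
force: [0.6, -0.5, -0.3]
opening: 0.0362
gripper_force: 0.0
```

```bash
python3 st.py;  python3 - <<'E'
from h import *
im,d=read_camera("top"); W=world("top",d)
cv2.imwrite("pics/t8.png",cv2.resize(im[190:360,220:440],None,fx=3,fy=3,interpolation=cv2.INTER_CUBIC))
h=((W[...,2]>.045)&(W[...,2]<.13)).astype(np.uint8); h[:190]=0;h[300:]=0;h[:,:250]=0;h[:,385:]=0
n,l,st,_=cv2.connectedComponentsWithStats(h)
for i in range(1,n):
    if st[i,4]<40: continue
    P=W[l==i]; zt=np.percentile(P[:,2],98); T=P[P[:,2]>zt-.01]
    c=cv2.minAreaRect(T[:,:2].astype(np.float32)); print(st[i],"zt %.3f"%zt,ab(c[0]),np.round(c[1],3))
E
```

```text
21.85 ab [0.1108 0.492 ] graspab [0.1107 0.492 ] z 0.3974 ztool [-0.001 -0.    -1.   ] yaw x 29.8 open 0.0362 F [ 0.6 -0.5 -0.3] q [-0.93 -0.13  1.76 -0.    1.51  0.12]
[250 190  22  21 126] zt 0.128 [0.4618 0.4183] [0.005 0.06 ]
[373 190  12   6  40] zt 0.103 [0.3333 0.6958] [0.02  0.012]
[323 193  27  29 229] zt 0.082 [0.3613 0.5803] [0.067 0.069]
[265 210  28  29 231] zt 0.081 [0.393 0.431] [0.07  0.069]
[341 220  22  26 362] zt 0.095 [0.2831 0.5815] [0.051 0.036]
[289 240  16  16 203] zt 0.096 [0.3186 0.4418] [0.03  0.028]
[302 258  19  22 318] zt 0.115 [0.2522 0.4462] [0.042 0.041]
```

View pics/t8.png

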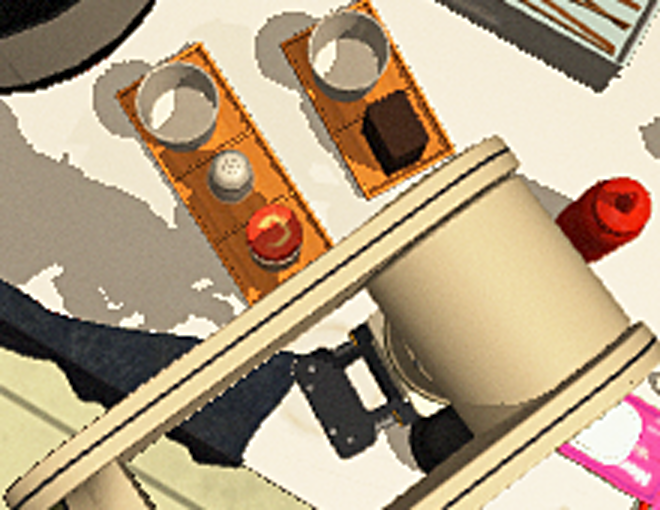

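All five pieces stand upright, each within about 6 mm of its bay's centre, and their heights match the tray floor. The bowl and bottle have not moved.

```bash
python3 -c "
from plant import robot
print(robot.close_job())"
```

```text
the job is handed in; nothing more can be done
None
```

I made up both trays and handed the job in at about 22 s of the 106 s allowed. All five pieces stood upright within about 6 mm of their bay centres in the last camera check, the bowl and bottle were left where they stood, and no verdict came back.

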